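# Fill the tip bucket until it trips, then set it upright

## Task

Put the two large stepped steel plugs, one after the other, side by side on the floor of the upright tip bucket, so that the second one makes it trip and dump both into the catch tray below. Then push the raised counterweight back over so that the empty bucket stands upright on its rest again, leaving both plugs in the tray.

Things in the scene. Friction and masses are not known exactly. Their poses are not given: they have to be found in the camera images.
- stand: fixed stand: base 370 x 190 mm, two grey uprights with the pivot 190 mm above the bench, grey catch tray with rubber floor. Origin on the bench under the pivot; x level, the way the bucket tips; y along the pivot; z up. Tray inside: x 26 to 225, y -90 to 90 mm, floor 12 mm above the bench; walls: far 98, sides 68, near 48 mm high. Plugs tipped out fall into it by themselves.
- bucket_floor (a point): centre of the bucket's floor, top face; upright it is at x 55, y 0, z 194 mm of the stand, axes as the stand's. Open sheet-steel pan; level floor x -26 to 26, y -58 to 58 mm; back and side walls 24 mm above the floor, front lip sloping out and up 30 degrees to x 61 mm. Set the plugs on the floor at x 0, y +30 and -30 mm, either first: one alone does not trip it, two do.
- counterweight (a point): centre of the dark steel counterweight, a cylinder 32 mm diameter, 50 mm long along the stand's y, on the bucket's tail arm, 106 mm from the pivot. In the stand's frame: x -100, z 226 mm with the bucket upright; x 27, z 293 mm when tipped, with free space over and beside it. To reset push it level towards the stand's -x with shut fingertips at about z 275 mm; under 3 N.
- bucket (a joint): tilt of the bucket about its pivot (rad): 0 upright with the tail on its rest bar, 1.48 fully tipped to the tray. The counterweight keeps it at either end. Empty it balances near 0.9: pushed back to 0.6 or less (counterweight 60 mm or more behind the pivot) it falls upright by itself.
- plug_a: a large stepped plug, plain steel, standing on the bench: round foot 34 mm diameter, 26 mm high, round stem on top 16 mm diameter, 36 mm long (62 mm tall), 0.23 kg. Origin at the centre of its underside, z along the stem. Take it by the upper stem. Not to be taken: a much smaller stepped plug (24 mm foot, 38 mm tall), a plain steel ring and thread spools near it.
- plug_b: the second large stepped plug, the same as plug_a: foot 34 mm diameter, 26 mm high, stem 16 mm diameter, 36 mm long, 0.23 kg, origin at the centre of its underside, z along the stem, standing on the bench.
There are look-alikes about, which are no part of the job. Leave any orange look-alike of the plug_a alone.

How it is judged:
On the way, in this order (a step that is already met when the one before it is completed fails the run):
1. one of the large plugs stands released in the upright bucket (((x of plug_a in the frame of stand between 0.02 and 0.15 m and y of plug_a in the frame of stand between -0.065 and 0.065 m and z of plug_a in the frame of stand between 0.115 and 0.26 m) or (x of plug_b in the frame of stand between 0.02 and 0.15 m and y of plug_b in the frame of stand between -0.065 and 0.065 m and z of plug_b in the frame of stand between 0.115 and 0.26 m)) and value of joint bucket below 0.08 rad and contact force between the fingers and plug_a below 0.2 N and contact force between the fingers and plug_b below 0.2 N), for 0.2 s.
2. the bucket tips over with both large plugs in it (x of plug_a in the frame of stand between 0.02 and 0.15 m and y of plug_a in the frame of stand between -0.065 and 0.065 m and z of plug_a in the frame of stand between 0.115 and 0.26 m and x of plug_b in the frame of stand between 0.02 and 0.15 m and y of plug_b in the frame of stand between -0.065 and 0.065 m and z of plug_b in the frame of stand between 0.115 and 0.26 m and value of joint bucket between 0.2 and 1.2 rad).
3. the bucket is fully tipped and both plugs lie in the catch tray (x of plug_a in the frame of stand between 0.015 and 0.235 m and y of plug_a in the frame of stand between -0.1 and 0.1 m and z of plug_a in the frame of stand between -0.01 and 0.09 m and x of plug_b in the frame of stand between 0.015 and 0.235 m and y of plug_b in the frame of stand between -0.1 and 0.1 m and z of plug_b in the frame of stand between -0.01 and 0.09 m and value of joint bucket above 1.35 rad and contact force between the fingers and plug_a below 0.2 N and contact force between the fingers and plug_b below 0.2 N), for 0.2 s.
At the end, for the whole second after the job is handed in: The bucket is upright on its rest (tilt below 0.08 rad, about 5 degrees) and still, and both large plugs lie at rest anywhere within the catch tray's walls (x of plug_a in the frame of stand between 0.015 and 0.235 m and y of plug_a in the frame of stand between -0.1 and 0.1 m and z of plug_a in the frame of stand between -0.01 and 0.09 m and x of plug_b in the frame of stand between 0.015 and 0.235 m and y of plug_b in the frame of stand between -0.1 and 0.1 m and z of plug_b in the frame of stand between -0.01 and 0.09 m and value of joint bucket below 0.08 rad and velocity of joint bucket below 0.1 rad/s and linear speed of each of plug_a, plug_b below 0.03 m/s); the robot touches nothing.
It also fails if it takes over 67 s, if anything falls off the work surface, if the arm or the gripper's body presses on something with over 40 N, if the wrist force passes 120 N, or if a joint passes its speed limit or range.

## Robot

A 6-joint arm with a two-finger parallel gripper is mounted at the origin on the work surface. World frame = base frame: x ahead of the robot, y to its left, z up, the work surface at z = 0. Lengths are in m, angles in rad, forces in N, time in s.
With the tool pointing down it reaches from about 0.275 to 0.775 m from the base axis. Payload 14.6 kg.
Tool frame: the origin (TCP) lies at the very end of the fingers, on their centre line; the grasp point (between the pads) lies 19 mm behind it; z points along the fingers, y is the line along which they close (so a half turn about z gives the same grasp; the last joint's range is limited). The gripper opens to 85 mm and grips with 20 to 120 N. Pads are 22 mm wide; open, the fingers measure 114 mm over their backs; the gripper's body (76 mm by 85 mm) begins 54 mm behind the grasp point. The pads swing forward as they close: fully open they stand 13 mm farther back than shut.
Start: joints at [1.185, 0.263, -0.048, 1.259, 0, 1.415], TCP at [0.12, 0.511, 0.231] pointing down, gripper open.
Joint ranges: [-2.65, 2.65], [-0.89, 1.7], [-1.18, 1.37], [-2.13, 2.11], [-1.35, 1.29], [-3.14, 3.14]. Speed limits (rad/s): [1.89, 1.89, 2.57, 2.79, 3.14, 3.14].

## Interface

Orientations are given as a unit quaternion [w, x, y, z].
In Python, from bench import robot, optics, finder gives the robot as it stands.
- The arm moves only by the tool send_rows, never from a script. Its argument "targets" is a list of rows, each an object with "offset": the shift along the tool's x, y, z in mm, a list of three; "dr": the turn, a rotation vector about the tool's x, y, z in rad, a list of three; "hand": the finger opening in mm, from 0 to 85.4. A call has 1 to 12 rows; each row is the pose to reach, as a shift and turn from the pose commanded when the call began, along the tool's axes at that moment; what a row does not reach only later rows make up. A row lasts 1/12 s, in which the tool goes at most 41.7 mm and 7.16 degrees, less where a joint would pass 70% of its speed; a pose out of reach is approached as far as the arm can. A call with a gripper value outside its range is refused whole. The fingers move at their own pace and stop on an object; "grip_force" is the grip in N (left out, the last holds). Time passes only in rows, so rows that repeat a pose let the fingers close. It gives the time, the measured TCP pose, the force, the opening and the grip force at its end, in the units of the state.
- robot.get_obs(): the state, without advancing time (a new reading comes with each control period).
- optics.capture(name): name is "side" or "top" or "wrist"; returns the picture (480x640x3 uint8, red, green, blue); there is no depth.
- optics.camera_model(name): a dict with "intrinsics" (3x3 intrinsics, pixels), "T" (4x4, takes a point from camera to world coordinates). Camera axes: x right, y down, z forward; pixel columns grow to the right and rows downward; lengths in m; the calibration is good to about 2 mm. A picture is of the moment at which its call begins: read the wrist's pose just before it. camera_model takes no time and is no camera call; for the wrist camera it gives the pose at the moment of the call.
- robot.close_job(): hands the job in; it is judged then, once.
Trained networks look in the newest picture that a camera, given by its name, has taken for a name from the list of things; names that differ only in an ending like _2 or _b are one class to them, and where a whole thing is asked for, a point or a joint stands for the part that bears it (a point fixed in the world has none). Each returns a list of dicts, best first, with "score" (0 to 1); they miss things now and then, are a little off and sometimes report something else, mostly with a low value. They report only what shows in the picture. A call takes as long as a camera call. They do not tell look-alikes from the thing itself.
- finder.boxes_of(camera, query): "rect" ([left, top, right, bottom] in pixels, round what is visible of it).
- finder.tip_of(camera, query): "uv" ([column, row] in pixels: a listed point, or the origin of a listed thing).
The state is a dict: "time_s": time; "joint_positions": joint angles; "joint_velocities": joint speeds; "tau": joint torques, N m; "tool_pos": TCP position; "eef_rot": TCP orientation; "contact_force": force on the tool from outside, world axes, zero at the start; "ft_torque": the same for the moment, N m; "opening": finger opening in m; "gripper_force": force on a finger pad.
Only numpy, scipy, OpenCV 4.12 (cv2) and the standard library are available. Lean on these libraries where they do the work, as an engineer would, in place of code of your own. Each camera call takes 0.05 s, during which the arm holds its last target. There are 200 camera calls.

## Working session

There is one attempt and no reset: what is moved stays moved. The work goes in short steps, Python scripts to look and compute and a tool call to move; the robot and the scene stay as the last step left them, time stands still between calls to the robot, and variables do not carry over. Pictures are saved under pics/ and viewed, at most 10 in all, crops included, and the job is handed in when it is done.

Besides the shell and the picture viewer there is one more tool, called after "Call:" by a JSON object that holds its "name" and its "arguments". send_rows: Moves the arm, as the interface text tells. Its arguments: {"type":"object","properties":{"targets":{"type":"array","items":{"type":"object","properties":{"offset":{"type":"array","items":{"type":"number"}},"dr":{"type":"array","items":{"type":"number"}},"hand":{"type":"number"}}}},"grip_force":{"type":"number"}},"required":["targets"]}

```bash
mkdir -p pics; ls; cat > h.py <<'E'
import numpy as np, cv2
from bench import robot, optics, finder
def ray(cam,uv,M=None):
    M=M or optics.camera_model(cam); K=np.array(M["intrinsics"]);T=np.array(M["T"])
    d=T[:3,:3]@np.linalg.inv(K)@np.array([uv[0],uv[1],1.]); return T[:3,3],d
def at_z(cam,uv,z,M=None):
    o,d=ray(cam,uv,M); return o+d*(z-o[2])/d[2]
def proj(cam,p):
    M=optics.camera_model(cam);T=np.linalg.inv(np.array(M["T"]));q=np.array(M["intrinsics"])@(T[:3,:3]@np.array(p)+T[:3,3]);return q[:2]/q[2]
def save(img,n): cv2.imwrite("pics/"+n,img[:,:,::-1])
E
python3 - <<'E'
from h import *
o=robot.get_obs();print(o["time_s"],o["tool_pos"],o["eef_rot"])
for c in ("top","side"):
    save(optics.capture(c),c+"0.png")
    M=optics.camera_model(c);print(c,np.round(M["T"],3).tolist(),np.array(M["intrinsics"])[0,0])
    for q in ("stand","bucket_floor","counterweight","plug_a"):
        print(q,[(np.round(r["uv"]),round(r["score"],2)) for r in finder.tip_of(c,q)[:5]],[(np.round(r["rect"]),round(r["score"],2)) for r in finder.boxes_of(c,q)[:5]])
E
```

```text
pics
0.0 [0.12000071 0.5108101  0.23081785] [-1.48309691e-04  1.15160146e-01  9.93346788e-01 -5.26684332e-04]
top [[0.005, -0.984, 0.179, 0.402], [-1.0, -0.006, -0.005, -0.084], [0.006, -0.179, -0.984, 0.898], [0.0, 0.0, 0.0, 1.0]] 446.2155193588751
stand [(array([198., 214.]), 0.86)] [(array([ 51., 140., 270., 271.]), 0.74)]
bucket_floor [(array([132., 190.]), 0.82)] [(array([ 86., 150., 238., 237.]), 0.98)]
counterweight [(array([220., 192.]), 0.93)] [(array([ 84., 148., 237., 239.]), 0.94)]
plug_a [(array([484., 207.]), 0.83), (array([348., 214.]), 0.79), (array([456., 240.]), 0.5)] [(array([340., 205., 360., 223.]), 0.82), (array([480., 197., 500., 214.]), 0.77), (array([450., 229., 469., 242.]), 0.52)]
side [[0.873, -0.298, 0.386, 0.149], [-0.487, -0.55, 0.678, -0.781], [0.01, -0.78, -0.625, 0.778], [0.0, 0.0, 0.0, 1.0]] 581.44705170834
stand [(array([292., 219.]), 0.56)] [(array([218., 105., 358., 270.]), 0.67)]
bucket_floor [(array([276., 132.]), 0.59)] [(array([240., 104., 329., 163.]), 0.72)]
counterweight [(array([310., 154.]), 0.93)] [(array([244., 105., 325., 162.]), 0.76)]
plug_a [(array([367., 305.]), 0.72), (array([417., 399.]), 0.69)] [(array([410., 372., 430., 409.]), 0.92), (array([358., 277., 378., 312.]), 0.76), (array([462., 384., 489., 423.]), 0.59)]
```

View pics/top0.png

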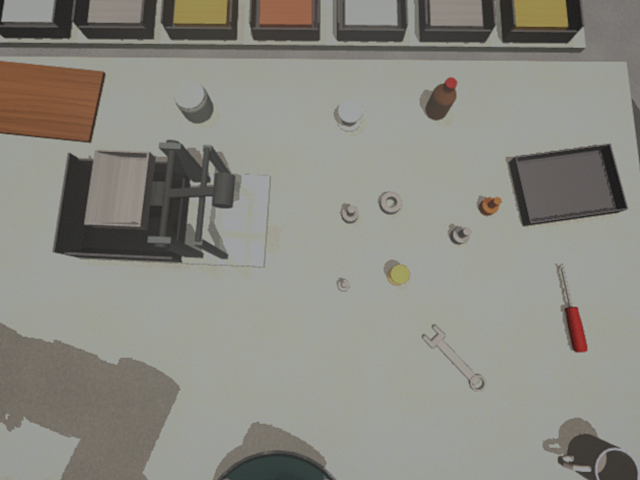

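View pics/side0.png

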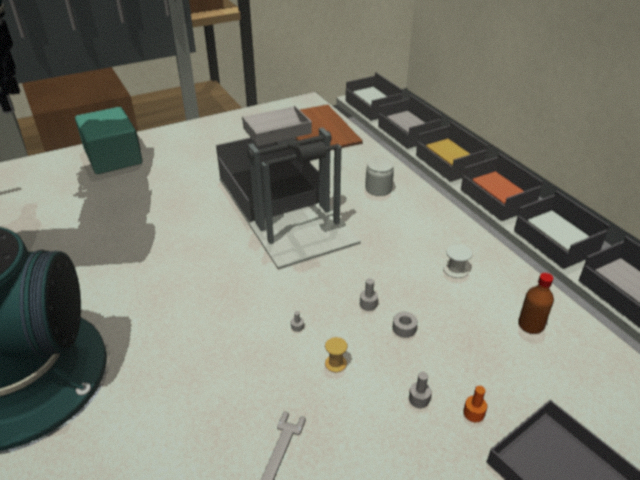

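```bash
python3 - <<'E'
from h import *
for c,L in (("top",[(484,207),(348,214),(456,240)]),("side",[(367,305),(417,399),(475,415)])):
    for u in L: print(c,u,at_z(c,u,0).round(4))
print("stand",at_z("top",(198,214),0).round(3),at_z("side",(292,219),0).round(3))
def tri(a,b):
    o1,d1=ray("top",a);o2,d2=ray("side",b)
    A=np.c_[d1,-d2];s=np.linalg.lstsq(A,o2-o1,rcond=None)[0]
    p,q=o1+d1*s[0],o2+d2*s[1];return ((p+q)/2).round(4),np.linalg.norm(p-q).round(4)
print("cw",tri((220,192),(310,154)),at_z("top",(220,192),.226))
print("floor",tri((132,190),(276,132)),at_z("top",(132,190),.194))
E
```

```text
top (484, 207) [ 0.6162 -0.4152  0.    ]
top (348, 214) [ 0.5996 -0.1338  0.    ]
top (456, 240) [ 0.5467 -0.3539  0.    ]
side (367, 305) [ 0.5936 -0.1375  0.    ]
side (417, 399) [ 0.5521 -0.3556  0.    ]
side (475, 415) [ 0.6142 -0.4236  0.    ]
stand [0.598 0.175 0.   ] [0.589 0.173 0.   ]
cw (array([0.5875, 0.0795, 0.2151]), np.float64(0.0022)) [0.58356135 0.07725398 0.226     ]
floor (array([0.5914, 0.2309, 0.1903]), np.float64(0.0088)) [0.59463213 0.22792859 0.194     ]
```

Both large plugs are visible: top (349,213) and (460,235). The orange look-alike is at (490,205) and the small plug at (343,284). The bucket is upright at about (120,187), with its counterweight at (223,190). Next I'll get the stand yaw and the wrist camera geometry.

```bash
python3 - <<'E'
from h import *
for u,z in (((270,175),.003),((264,266),.003),((68,155),.098),((55,251),.098),((183,263),.003)): print(u,at_z("top",u,z).round(4))
M=optics.camera_model("wrist");T=np.array(M["T"]);o=robot.get_obs()
from scipy.spatial.transform import Rotation as R
q=o["eef_rot"];r=R.from_quat([q[1],q[2],q[3],q[0]])
print("tool x,y",r.as_matrix().round(3).tolist());print("cam in tool",r.inv().apply(T[:3,3]-o["tool_pos"]).round(4),(r.inv().as_matrix()@T[:3,:3]).round(3).tolist(),M["intrinsics"][0][0])
print(o["opening"])
E
```

```text
(270, 175) [0.6811 0.0286 0.003 ]
(264, 266) [0.4911 0.0354 0.003 ]
(68, 155) [0.6878 0.3957 0.098 ]
(55, 251) [0.5066 0.3994 0.098 ]
(183, 263) [0.4962 0.1981 0.003 ]
tool x,y [[-0.973, 0.229, 0.0], [0.229, 0.973, 0.0], [0.0, 0.0, -1.0]]
cam in tool [ 0.0661  0.0003 -0.143 ] [[0.001, -0.965, -0.262], [1.0, 0.001, -0.0], [0.0, -0.262, 0.965]] 383.24456366858226
0.08528872571970268
```

Call:
{"name": "send_rows", "arguments": {"targets": [{"offset": [-612, -520, 50], "dr": [0, 0, 1.37], "hand": 60}, {"offset": [-612, -520, 50], "dr": [0, 0, 1.37], "hand": 60}, {"offset": [-612, -520, 50], "dr": [0, 0, 1.37], "hand": 60}, {"offset": [-612, -520, 50], "dr": [0, 0, 1.37], "hand": 60}, {"offset": [-612, -520, 50], "dr": [0, 0, 1.37], "hand": 60}, {"offset": [-612, -520, 50], "dr": [0, 0, 1.37], "hand": 60}, {"offset": [-612, -520, 50], "dr": [0, 0, 1.37], "hand": 60}, {"offset": [-612, -520, 50], "dr": [0, 0, 1.37], "hand": 60}, {"offset": [-612, -520, 50], "dr": [0, 0, 1.37], "hand": 60}, {"offset": [-612, -520, 50], "dr": [0, 0, 1.37], "hand": 60}, {"offset": [-612, -520, 50], "dr": [0, 0, 1.37], "hand": 60}, {"offset": [-612, -520, 50], "dr": [0, 0, 1.37], "hand": 60}], "grip_force": 40}}

```text
time_s: 1.9
tool_pos: [0.4172, 0.1074, 0.2004]
eef_rot: [0.0, 0.721, 0.693, 0.0]
contact_force: [0.8, 1.9, 0.7]
opening: 0.0599
gripper_force: 0.0
```

Call:
{"name": "send_rows", "arguments": {"targets": [{"offset": [-236, 190, 25], "dr": [0, 0, 0], "hand": 60}, {"offset": [-236, 190, 25], "dr": [0, 0, 0], "hand": 60}, {"offset": [-236, 190, 25], "dr": [0, 0, 0], "hand": 60}, {"offset": [-236, 190, 25], "dr": [0, 0, 0], "hand": 60}, {"offset": [-236, 190, 25], "dr": [0, 0, 0], "hand": 60}, {"offset": [-236, 190, 25], "dr": [0, 0, 0], "hand": 60}, {"offset": [-236, 190, 25], "dr": [0, 0, 0], "hand": 60}, {"offset": [-236, 190, 25], "dr": [0, 0, 0], "hand": 60}, {"offset": [-236, 190, 25], "dr": [0, 0, 0], "hand": 60}, {"offset": [-236, 190, 25], "dr": [0, 0, 0], "hand": 60}]}}

```text
time_s: 2.73
tool_pos: [0.5991, -0.1324, 0.1747]
eef_rot: [-0.0, 0.718, 0.696, -0.0]
contact_force: [-0.7, 0.4, 0.9]
opening: 0.0604
gripper_force: 0.0
```

```bash
cat >> h.py <<'E'
from scipy.spatial.transform import Rotation as R
def rot():
    q=robot.get_obs()["eef_rot"];return R.from_quat([q[1],q[2],q[3],q[0]])
def shift(p): # world target -> tool shift mm
    o=robot.get_obs();return (rot().inv().apply(np.array(p)-o["tool_pos"])*1000).round(1)
E
python3 - <<'E'
from h import *
M=optics.camera_model("wrist")
im=optics.capture("wrist");save(im,"w1.png")
o=robot.get_obs();print(o["time_s"],o["tool_pos"])
for r in finder.boxes_of("wrist","plug_a")[:3]: print(np.round(r["rect"]),r["score"])
for r in finder.tip_of("wrist","plug_a")[:3]:
    p=at_z("wrist",r["uv"],0,M);print(np.round(r["uv"]),r["score"],p.round(4),shift([p[0],p[1],.033]))
E
```

```text
2.7833 [ 0.5988014  -0.13163601  0.17510437]
[298. 202. 339. 250.] 0.9
[318. 222.] 0.85 [ 0.596  -0.1364  0.    ] [ -5.5  -2.5 142.6]
```

View pics/w1.png

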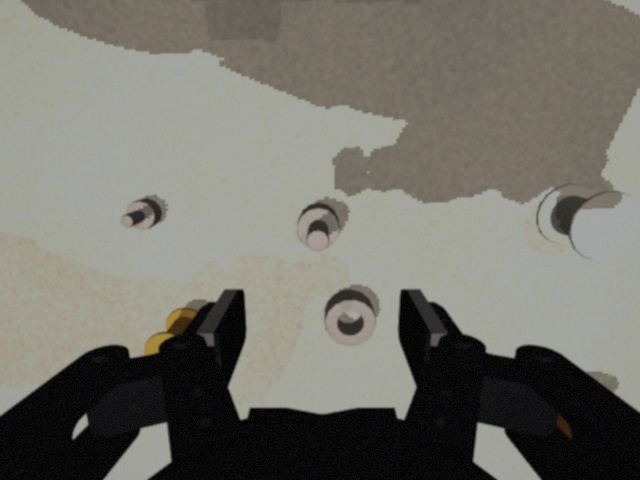

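The picture shows plug_a standing at (318,230), with its stem top at (317,240). The ring is at (350,317) and the small plug at (140,213).

Call:
{"name": "send_rows", "arguments": {"targets": [{"offset": [-5, -2.5, 40], "dr": [0, 0, 0], "hand": 60}, {"offset": [-5, -2.5, 80], "dr": [0, 0, 0], "hand": 60}, {"offset": [-5, -2.5, 115], "dr": [0, 0, 0], "hand": 60}, {"offset": [-5, -2.5, 141], "dr": [0, 0, 0], "hand": 60}, {"offset": [-5, -2.5, 141], "dr": [0, 0, 0], "hand": 60}, {"offset": [-5, -2.5, 141], "dr": [0, 0, 0], "hand": 10}, {"offset": [-5, -2.5, 141], "dr": [0, 0, 0], "hand": 10}, {"offset": [-5, -2.5, 141], "dr": [0, 0, 0], "hand": 10}, {"offset": [-5, -2.5, 141], "dr": [0, 0, 0], "hand": 10}, {"offset": [-5, -2.5, 141], "dr": [0, 0, 0], "hand": 10}, {"offset": [-5, -2.5, 141], "dr": [0, 0, 0], "hand": 10}], "grip_force": 40}}

```text
time_s: 3.8
tool_pos: [0.5976, -0.1373, 0.0361]
eef_rot: [0.001, 0.718, 0.696, 0.001]
contact_force: [-1.1, 1.1, 10.2]
opening: 0.0147
gripper_force: 39.4
```

Call:
{"name": "send_rows", "arguments": {"targets": [{"offset": [0, 0, -40], "dr": [0, 0, 0], "hand": 10}, {"offset": [0, 0, -80], "dr": [0, 0, 0], "hand": 10}, {"offset": [0, 0, -120], "dr": [0, 0, 0], "hand": 10}, {"offset": [0, 0, -160], "dr": [0, 0, 0], "hand": 10}, {"offset": [0, 0, -200], "dr": [0, 0, 0], "hand": 10}, {"offset": [10, 0, -240], "dr": [0, 0, 0], "hand": 10}, {"offset": [35, 4, -270], "dr": [0, 0, 0], "hand": 10}, {"offset": [70, 8, -285], "dr": [0, 0, 0], "hand": 10}, {"offset": [110, 10, -290], "dr": [0, 0, 0], "hand": 10}, {"offset": [150, 12, -290], "dr": [0, 0, 0], "hand": 10}, {"offset": [190, 13, -290], "dr": [0, 0, 0], "hand": 10}, {"offset": [230, 14, -290], "dr": [0, 0, 0], "hand": 10}]}}

```text
time_s: 4.8
tool_pos: [0.6171, 0.0944, 0.3252]
eef_rot: [0.0, 0.718, 0.696, 0.0]
contact_force: [1.3, -0.5, -2.8]
opening: 0.0146
gripper_force: 39.9
```

Call:
{"name": "send_rows", "arguments": {"targets": [{"offset": [40, 0, 0], "dr": [0, 0, 0], "hand": 10}, {"offset": [80, 0, 0], "dr": [0, 0, 0], "hand": 10}, {"offset": [115, 0, 0], "dr": [0, 0, 0], "hand": 10}, {"offset": [135, 0, 0], "dr": [0, 0, 0], "hand": 10}, {"offset": [135, 0, 0], "dr": [0, 0, 0], "hand": 10}, {"offset": [135, 0, 0], "dr": [0, 0, 0], "hand": 10}]}}

```text
time_s: 5.3
tool_pos: [0.6212, 0.2285, 0.3245]
eef_rot: [0.0, 0.717, 0.697, 0.0]
contact_force: [-0.7, -0.6, -3.0]
opening: 0.0146
gripper_force: 39.8
```

```bash
python3 - <<'E'
from h import *
M=optics.camera_model("wrist");o=robot.get_obs()
im=optics.capture("wrist");save(im,"w2.png")
print(o["time_s"],o["tool_pos"],o["opening"],o["contact_force"],rot().as_matrix()[:,0].round(3))
for q,z in (("bucket_floor",.194),("counterweight",.226),("plug_a",None)):
    for r in finder.tip_of("wrist",q)[:2]:
        p=at_z("wrist",r["uv"],z if z else o["tool_pos"][2]-.036,M);print(q,np.round(r["uv"]),r["score"],p.round(4))
E
```

```text
5.3 [0.62124069 0.2285472  0.32448906] 0.014619718260816553 [-0.67230596 -0.57099376 -3.0317232 ] [ 0.029  1.    -0.   ]
bucket_floor [278. 234.] 0.96 [0.5895 0.2259 0.194 ]
plug_a [320. 273.] 0.76 [0.6206 0.2296 0.2885]
```

View pics/w2.png

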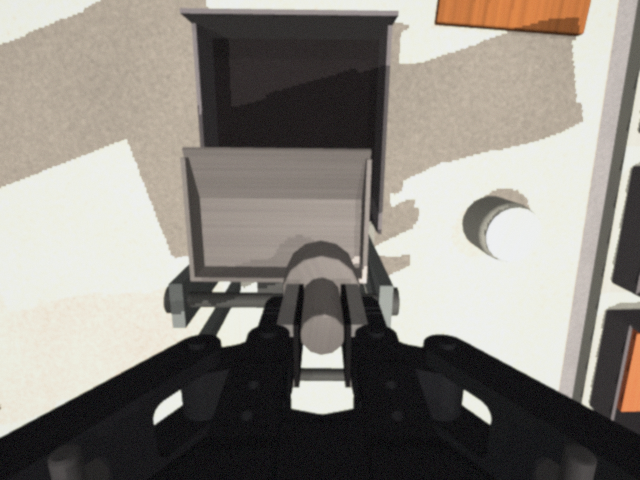

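The plug is held upright at (322,300), in front of the upright bucket's right half. The bucket floor spans columns 190–365, with its centre near (278,234).

Call:
{"name": "send_rows", "arguments": {"targets": [{"offset": [-2, 0, 35], "dr": [0, 0, 0], "hand": 10}, {"offset": [-2, 0, 65], "dr": [0, 0, 0], "hand": 10}, {"offset": [-2, 0, 83], "dr": [0, 0, 0], "hand": 10}, {"offset": [-2, 0, 90], "dr": [0, 0, 0], "hand": 10}, {"offset": [-2, 0, 92], "dr": [0, 0, 0], "hand": 10}, {"offset": [-2, 0, 92], "dr": [0, 0, 0], "hand": 10}, {"offset": [-2, 0, 92], "dr": [0, 0, 0], "hand": 10}]}}

```text
time_s: 6.08
tool_pos: [0.6221, 0.2253, 0.2337]
eef_rot: [0.001, 0.718, 0.696, 0.001]
contact_force: [0.4, 0.7, -1.5]
opening: 0.0145
gripper_force: 39.7
```

Call:
{"name": "send_rows", "arguments": {"targets": [{"offset": [0, 0, 1.5], "dr": [0, 0, 0], "hand": 10}, {"offset": [0, 0, 1.5], "dr": [0, 0, 0], "hand": 10}, {"offset": [0, 0, 1.5], "dr": [0, 0, 0], "hand": 10}]}}

```text
time_s: 6.33
tool_pos: [0.6217, 0.2255, 0.2312]
eef_rot: [0.0, 0.718, 0.696, 0.0]
contact_force: [-0.0, -0.1, -1.4]
opening: 0.0144
gripper_force: 39.7
```

Release and rise.

Call:
{"name": "send_rows", "arguments": {"targets": [{"offset": [0, 0, 1.5], "dr": [0, 0, 0], "hand": 40}, {"offset": [0, 0, 1.5], "dr": [0, 0, 0], "hand": 40}, {"offset": [0, 0, 1.5], "dr": [0, 0, 0], "hand": 40}, {"offset": [0, 0, 1.5], "dr": [0, 0, 0], "hand": 40}, {"offset": [0, 0, -10], "dr": [0, 0, 0], "hand": 40}, {"offset": [0, 0, -40], "dr": [0, 0, 0], "hand": 40}, {"offset": [0, 0, -80], "dr": [0, 0, 0], "hand": 40}, {"offset": [0, 0, -100], "dr": [0, 0, 0], "hand": 40}, {"offset": [0, 0, -100], "dr": [0, 0, 0], "hand": 40}]}}

```text
time_s: 7.08
tool_pos: [0.6223, 0.2256, 0.3354]
eef_rot: [0.002, 0.718, 0.696, 0.003]
contact_force: [0.3, -0.8, -0.1]
opening: 0.0401
gripper_force: 0.0
```

```bash
python3 - <<'E'
from h import *
M=optics.camera_model("wrist");o=robot.get_obs()
im=optics.capture("wrist");save(im,"w3.png")
print(o["time_s"],o["tool_pos"],o["opening"],o["contact_force"])
for q,z in (("bucket_floor",.194),("plug_a",.194)):
    for r in finder.tip_of("wrist",q)[:2]:
        p=at_z("wrist",r["uv"],z,M);print(q,np.round(r["uv"]),r["score"],p.round(4))
print(shift([.549,-.355,.32]))
E
```

```text
7.0833 [0.62225162 0.22563633 0.33538286] 0.04008974933956878 [ 0.32746735 -0.76491498 -0.05121293]
bucket_floor [279. 225.] 0.61 [0.5911 0.2275 0.194 ]
plug_a [320. 224.] 0.83 [0.6221 0.2273 0.194 ]
[-582.3  -55.1   10.2]
```

View pics/w3.png

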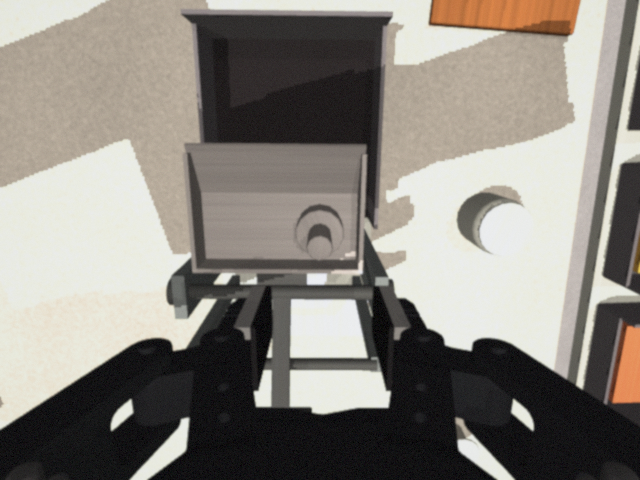

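The plug stands in the upright bucket at (320,228) and the gripper is clear. Now for plug_b.

Call:
{"name": "send_rows", "arguments": {"targets": [{"offset": [-40, 0, 5], "dr": [0, 0, 0], "hand": 50}, {"offset": [-80, -5, 5], "dr": [0, 0, 0], "hand": 60}, {"offset": [-120, -10, 5], "dr": [0, 0, 0], "hand": 60}, {"offset": [-160, -15, 5], "dr": [0, 0, 0], "hand": 60}, {"offset": [-200, -20, 5], "dr": [0, 0, 0], "hand": 60}, {"offset": [-240, -25, 5], "dr": [0, 0, 0], "hand": 60}, {"offset": [-280, -30, 10], "dr": [0, 0, 0], "hand": 60}, {"offset": [-318, -35, 20], "dr": [0, 0, 0], "hand": 60}, {"offset": [-355, -40, 35], "dr": [0, 0, 0], "hand": 60}, {"offset": [-392, -45, 50], "dr": [0, 0, 0], "hand": 60}, {"offset": [-429, -50, 65], "dr": [0, 0, 0], "hand": 60}, {"offset": [-466, -55, 80], "dr": [0, 0, 0], "hand": 60}]}}

```text
time_s: 8.23
tool_pos: [0.5511, -0.2401, 0.2489]
eef_rot: [-0.001, 0.718, 0.696, -0.0]
contact_force: [1.5, 0.3, -0.6]
opening: 0.06
gripper_force: 0.0
```

Call:
{"name": "send_rows", "arguments": {"targets": [{"offset": [-35, 0, 20], "dr": [0, 0, 0], "hand": 60}, {"offset": [-70, 0, 40], "dr": [0, 0, 0], "hand": 60}, {"offset": [-100, 0, 65], "dr": [0, 0, 0], "hand": 60}, {"offset": [-110, 0, 78], "dr": [0, 0, 0], "hand": 60}, {"offset": [-110, 0, 78], "dr": [0, 0, 0], "hand": 60}, {"offset": [-110, 0, 78], "dr": [0, 0, 0], "hand": 60}]}}

```text
time_s: 8.73
tool_pos: [0.5482, -0.3483, 0.1713]
eef_rot: [-0.002, 0.718, 0.696, -0.0]
contact_force: [0.0, 0.4, 0.7]
opening: 0.0598
gripper_force: 0.0
```

```bash
python3 - <<'E'
from h import *
M=optics.camera_model("wrist")
o=robot.get_obs();im=optics.capture("wrist");save(im,"w4.png")
print(o["time_s"],o["tool_pos"],rot().as_matrix()[:,0].round(3))
for r in finder.tip_of("wrist","plug_a")[:3]:
    p=at_z("wrist",r["uv"],0,M);print(np.round(r["uv"]),r["score"],p.round(4),shift([p[0],p[1],.035]))
E
```

```text
8.7333 [ 0.54822407 -0.34825173  0.17125839] [0.03  1.    0.001]
[402. 296.] 0.88 [ 0.6173 -0.4198  0.    ] [-70.   70.  138.3]
[328. 230.] 0.71 [ 0.553  -0.3584  0.    ] [-10.5   4.  138.3]
```

View pics/w4.png

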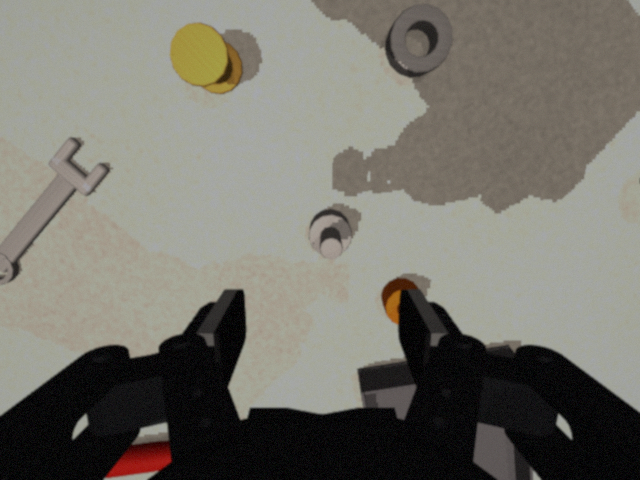

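plug_b is grey and stands at (330,233). The orange look-alike at (402,297) is clear of the right finger's path.

Call:
{"name": "send_rows", "arguments": {"targets": [{"offset": [-9, 4, 40], "dr": [0, 0, 0], "hand": 46}, {"offset": [-9, 4, 80], "dr": [0, 0, 0], "hand": 46}, {"offset": [-9, 4, 115], "dr": [0, 0, 0], "hand": 46}, {"offset": [-9, 4, 136], "dr": [0, 0, 0], "hand": 46}, {"offset": [-9, 4, 136], "dr": [0, 0, 0], "hand": 46}, {"offset": [-9, 4, 136], "dr": [0, 0, 0], "hand": 10}, {"offset": [-9, 4, 136], "dr": [0, 0, 0], "hand": 10}, {"offset": [-9, 4, 136], "dr": [0, 0, 0], "hand": 10}, {"offset": [-9, 4, 136], "dr": [0, 0, 0], "hand": 10}, {"offset": [-9, 4, 136], "dr": [0, 0, 0], "hand": 10}], "grip_force": 40}}

```text
time_s: 9.67
tool_pos: [0.5541, -0.3583, 0.0394]
eef_rot: [0.002, 0.718, 0.697, 0.0]
contact_force: [-0.5, 2.3, 6.9]
opening: 0.0143
gripper_force: 38.9
```

Call:
{"name": "send_rows", "arguments": {"targets": [{"offset": [0, 0, -40], "dr": [0, 0, 0], "hand": 10}, {"offset": [0, 0, -80], "dr": [0, 0, 0], "hand": 10}, {"offset": [15, 0, -115], "dr": [0, 0, 0], "hand": 10}, {"offset": [35, 0, -150], "dr": [0, 0, 0], "hand": 10}, {"offset": [55, 0, -185], "dr": [0, 0, 0], "hand": 10}, {"offset": [80, -1, -215], "dr": [0, 0, 0], "hand": 10}, {"offset": [110, -2, -240], "dr": [0, 0, 0], "hand": 10}, {"offset": [140, -3, -265], "dr": [0, 0, 0], "hand": 10}, {"offset": [175, -3, -283], "dr": [0, 0, 0], "hand": 10}, {"offset": [212, -4, -293], "dr": [0, 0, 0], "hand": 10}, {"offset": [252, -4, -295], "dr": [0, 0, 0], "hand": 10}, {"offset": [292, -5, -295], "dr": [0, 0, 0], "hand": 10}]}}

```text
time_s: 10.67
tool_pos: [0.5566, -0.0641, 0.3343]
eef_rot: [0.002, 0.718, 0.696, 0.001]
contact_force: [0.4, -0.2, -2.7]
opening: 0.0145
gripper_force: 40.0
```

Call:
{"name": "send_rows", "arguments": {"targets": [{"offset": [40, 0, 0], "dr": [0, 0, 0], "hand": 10}, {"offset": [80, -1, 0], "dr": [0, 0, 0], "hand": 10}, {"offset": [120, -2, 0], "dr": [0, 0, 0], "hand": 10}, {"offset": [160, -3, 0], "dr": [0, 0, 0], "hand": 10}, {"offset": [200, -4, 0], "dr": [0, 0, 0], "hand": 10}, {"offset": [240, -5, 0], "dr": [0, 0, 0], "hand": 10}, {"offset": [270, -5, 0], "dr": [0, 0, 0], "hand": 10}, {"offset": [288, -5, 0], "dr": [0, 0, 0], "hand": 10}, {"offset": [293, -5, 0], "dr": [0, 0, 0], "hand": 10}, {"offset": [293, -5, 0], "dr": [0, 0, 0], "hand": 10}, {"offset": [293, -5, 0], "dr": [0, 0, 0], "hand": 10}]}}

```text
time_s: 11.58
tool_pos: [0.5604, 0.2268, 0.3326]
eef_rot: [0.0, 0.718, 0.696, 0.0]
contact_force: [-0.0, -0.2, -3.0]
opening: 0.0145
gripper_force: 39.9
```

```bash
python3 - <<'E'
from h import *
M=optics.camera_model("wrist")
o=robot.get_obs();im=optics.capture("wrist");save(im,"w5.png")
print(o["time_s"],o["tool_pos"],o["opening"],o["contact_force"],rot().as_matrix()[:,0].round(3))
for q in ("bucket_floor","plug_a"):
  for r in finder.tip_of("wrist",q)[:3]:
    print(q,np.round(r["uv"]),r["score"],at_z("wrist",r["uv"],.194,M).round(4),at_z("wrist",r["uv"],o["tool_pos"][2]-.038,M).round(4))
print(shift([.562,.2275,.234]))
E
```

```text
11.5833 [0.5603906  0.22679375 0.332571  ] 0.014463716783550512 [-0.01201493 -0.16260194 -2.96545851] [ 0.031  1.    -0.   ]
bucket_floor [365. 227.] 0.64 [0.5934 0.2256 0.194 ] [0.5823 0.2497 0.2946]
plug_a [403. 224.] 0.89 [0.6223 0.2275 0.194 ] [0.6009 0.251  0.2946]
plug_a [321. 270.] 0.76 [0.5592 0.193  0.194 ] [0.5603 0.2288 0.2946]
[ 1.5  1.3 98.2]
```

View pics/w5.png

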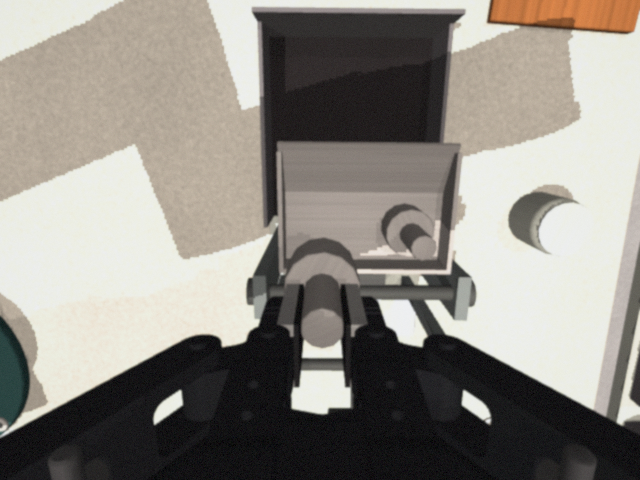

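Plug_b hangs over the empty left half at (322,300), and the first plug stands at (405,235). I'll lower it, release, and leave quickly upward and forward, away from the swinging counterweight.

Call:
{"name": "send_rows", "arguments": {"targets": [{"offset": [1, 1.5, 35], "dr": [0, 0, 0], "hand": 10}, {"offset": [1, 1.5, 65], "dr": [0, 0, 0], "hand": 10}, {"offset": [1, 1.5, 85], "dr": [0, 0, 0], "hand": 10}, {"offset": [1, 1.5, 94], "dr": [0, 0, 0], "hand": 10}, {"offset": [1, 1.5, 96], "dr": [0, 0, 0], "hand": 10}, {"offset": [1, 1.5, 96], "dr": [0, 0, 0], "hand": 10}]}}

```text
time_s: 12.23
tool_pos: [0.5622, 0.2277, 0.2363]
eef_rot: [0.0, 0.718, 0.696, 0.0]
contact_force: [0.4, 0.2, -1.7]
opening: 0.0147
gripper_force: 39.8
```

Call:
{"name": "send_rows", "arguments": {"targets": [{"offset": [0, 0, 0], "dr": [0, 0, 0], "hand": 40}, {"offset": [0, 0, 0], "dr": [0, 0, 0], "hand": 40}, {"offset": [0, 0, -20], "dr": [0, 0, 0], "hand": 40}, {"offset": [2, 0, -60], "dr": [0, 0, 0], "hand": 40}, {"offset": [12, 0, -100], "dr": [0, 0, 0], "hand": 30}, {"offset": [30, 0, -135], "dr": [0, 0, 0], "hand": 20}, {"offset": [50, 0, -165], "dr": [0, 0, 0], "hand": 10}, {"offset": [70, 0, -180], "dr": [0, 0, 0], "hand": 0}, {"offset": [90, 0, -180], "dr": [0, 0, 0], "hand": 0}, {"offset": [90, 0, -180], "dr": [0, 0, 0], "hand": 0}, {"offset": [90, 0, -180], "dr": [0, 0, 0], "hand": 0}, {"offset": [90, 0, -180], "dr": [0, 0, 0], "hand": 0}]}}

```text
time_s: 13.23
tool_pos: [0.5648, 0.318, 0.4159]
eef_rot: [0.0, 0.718, 0.696, 0.0]
contact_force: [-0.0, 0.1, -0.3]
opening: -0.0001
gripper_force: 0.0
```

```bash
python3 - <<'E'
from h import *
a=optics.capture("top")[110:290,30:290];b=optics.capture("side")[80:290,190:400]
save(np.hstack([cv2.resize(a,(400,277)),cv2.resize(b,(277,277))]),"s6.png")
o=robot.get_obs();print(o["time_s"],o["tool_pos"],o["opening"],o["contact_force"],rot().as_matrix()[:,0].round(3))
for c in ("top","side"):
  for q in ("plug_a","counterweight"):
    print(c,q,[(np.round(r["uv"]),round(r["score"],2),at_z(c,r["uv"],.02 if q=="plug_a" else .293).round(3)) for r in finder.tip_of(c,q)[:4]])
E
```

```text
13.3333 [0.5646103  0.31739214 0.41608517] 1.7518989083347116e-05 [-0.33605501 -0.70727608  0.06770986] [0.031 1.    0.   ]
top plug_a [(array([483., 206.]), 0.53, array([ 0.613, -0.407,  0.02 ]))]
top counterweight [(array([120., 175.]), 0.62, array([0.589, 0.202, 0.293]))]
side plug_a [(array([476., 415.]), 0.69, array([ 0.604, -0.433,  0.02 ])), (array([273., 192.]), 0.63, array([0.584, 0.264, 0.02 ])), (array([296., 183.]), 0.58, array([0.648, 0.273, 0.02 ]))]
side counterweight [(array([281.,  93.]), 0.77, array([0.585, 0.192, 0.293]))]
```

View pics/s6.png

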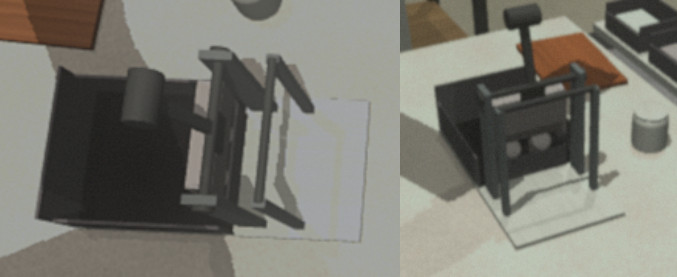

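It has tripped. The counterweight is up at crop (143,95) left and (523,17) right, and both plugs lie in the tray at right-crop (512,148) and (541,141). Next I'll place the shut fingertips in front of the counterweight.

Call:
{"name": "send_rows", "arguments": {"targets": [{"offset": [-15, 10, 35], "dr": [0, 0, 0], "hand": 0}, {"offset": [-30, 20, 70], "dr": [0, 0, 0], "hand": 0}, {"offset": [-45, 26, 105], "dr": [0, 0, 0], "hand": 0}, {"offset": [-58, 26, 135], "dr": [0, 0, 0], "hand": 0}, {"offset": [-62, 26, 141], "dr": [0, 0, 0], "hand": 0}, {"offset": [-62, 26, 141], "dr": [0, 0, 0], "hand": 0}, {"offset": [-62, 26, 141], "dr": [0, 0, 0], "hand": 0}]}}

```text
time_s: 14.12
tool_pos: [0.5887, 0.2551, 0.2755]
eef_rot: [-0.0, 0.718, 0.696, 0.0]
contact_force: [0.4, 0.3, 1.1]
opening: 0.0001
gripper_force: 0.0
```

Call:
{"name": "send_rows", "arguments": {"targets": [{"offset": [-10, 0, 0], "dr": [0, 0, 0], "hand": 0}, {"offset": [-20, 0, 0], "dr": [0, 0, 0], "hand": 0}, {"offset": [-30, 0, 0], "dr": [0, 0, 0], "hand": 0}, {"offset": [-40, 0, 0], "dr": [0, 0, 0], "hand": 0}, {"offset": [-50, 0, 0], "dr": [0, 0, 0], "hand": 0}, {"offset": [-60, 0, 0], "dr": [0, 0, 0], "hand": 0}, {"offset": [-70, 0, 0], "dr": [0, 0, 0], "hand": 0}, {"offset": [-80, 0, 0], "dr": [0, 0, 0], "hand": 0}]}}

```text
time_s: 14.78
tool_pos: [0.5864, 0.1743, 0.2747]
eef_rot: [-0.0, 0.718, 0.696, -0.0]
contact_force: [0.9, -0.1, 0.1]
opening: 0.0001
gripper_force: 0.2
```

Call:
{"name": "send_rows", "arguments": {"targets": [{"offset": [-10, 0, 0], "dr": [0, 0, 0], "hand": 0}, {"offset": [-20, 0, 0], "dr": [0, 0, 0], "hand": 0}, {"offset": [-30, 0, 0], "dr": [0, 0, 0], "hand": 0}, {"offset": [-40, 0, 0], "dr": [0, 0, 0], "hand": 0}, {"offset": [-50, 0, 0], "dr": [0, 0, 0], "hand": 0}, {"offset": [-50, 0, 0], "dr": [0, 0, 0], "hand": 0}, {"offset": [-50, 0, 0], "dr": [0, 0, 0], "hand": 0}, {"offset": [-30, 0, -30], "dr": [0, 0, 0], "hand": 0}, {"offset": [0, 0, -60], "dr": [0, 0, 0], "hand": 0}, {"offset": [30, 0, -80], "dr": [0, 0, 0], "hand": 0}, {"offset": [60, 0, -100], "dr": [0, 0, 0], "hand": 0}, {"offset": [60, 0, -100], "dr": [0, 0, 0], "hand": 0}]}}

```text
time_s: 15.78
tool_pos: [0.5885, 0.2405, 0.378]
eef_rot: [0.001, 0.716, 0.698, 0.003]
contact_force: [-0.0, 0.3, -0.9]
opening: -0.0002
gripper_force: 0.0
```

```bash
python3 - <<'E'
from h import *
a=optics.capture("top")[110:290,30:290];b=optics.capture("side")[80:290,190:400]
save(np.hstack([cv2.resize(a,(400,277)),cv2.resize(b,(277,277))]),"s7.png")
o=robot.get_obs();print(o["time_s"],o["tool_pos"],o["contact_force"])
for c in ("top","side"):
  for q in ("plug_a","counterweight"):
    print(c,q,[(np.round(r["uv"]),round(r["score"],2),at_z(c,r["uv"],.02 if q=="plug_a" else .226).round(3)) for r in finder.tip_of(c,q)[:4]])
E
```

```text
15.8833 [0.58853781 0.23696706 0.37468009] [1.00335305 0.56678697 0.08773335]
top plug_a [(array([169., 226.]), 0.64, array([0.568, 0.225, 0.02 ])), (array([485., 207.]), 0.53, array([ 0.611, -0.411,  0.02 ])), (array([173., 196.]), 0.4, array([0.631, 0.221, 0.02 ]))]
top counterweight [(array([222., 190.]), 0.79, array([0.586, 0.074, 0.226]))]
side plug_a [(array([473., 414.]), 0.88, array([ 0.6 , -0.43,  0.02])), (array([275., 192.]), 0.54, array([0.589, 0.26 , 0.02 ])), (array([299., 185.]), 0.47, array([0.651, 0.261, 0.02 ]))]
side counterweight [(array([311., 152.]), 0.91, array([0.585, 0.068, 0.226]))]
```

View pics/s7.png

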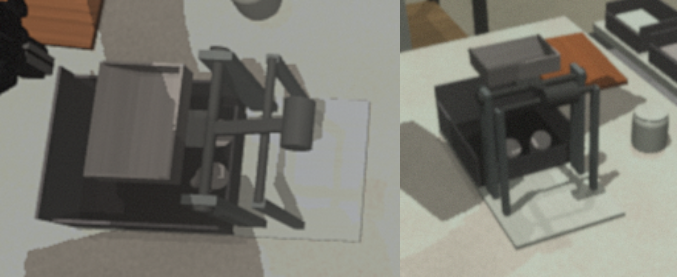

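The bucket is upright, with the counterweight back on its rest at crop (297,123), and both plugs lie in the tray. I'll back off, let things settle, and hand in.

Call:
{"name": "send_rows", "arguments": {"targets": [{"offset": [0, 0, -20], "dr": [0, 0, 0], "hand": 0}, {"offset": [0, 0, -40], "dr": [0, 0, 0], "hand": 0}, {"offset": [0, 0, -40], "dr": [0, 0, 0], "hand": 0}, {"offset": [0, 0, -40], "dr": [0, 0, 0], "hand": 0}, {"offset": [0, 0, -40], "dr": [0, 0, 0], "hand": 0}, {"offset": [0, 0, -40], "dr": [0, 0, 0], "hand": 0}, {"offset": [0, 0, -40], "dr": [0, 0, 0], "hand": 0}, {"offset": [0, 0, -40], "dr": [0, 0, 0], "hand": 0}, {"offset": [0, 0, -40], "dr": [0, 0, 0], "hand": 0}, {"offset": [0, 0, -40], "dr": [0, 0, 0], "hand": 0}]}}

```text
time_s: 16.92
tool_pos: [0.5882, 0.2354, 0.4146]
eef_rot: [-0.0, 0.718, 0.696, -0.0]
contact_force: [0.2, -0.3, 0.3]
opening: -0.0003
gripper_force: 0.0
```

```bash
python3 - <<'E'
from h import *
print(robot.close_job())
E
```

```text
the job is handed in; nothing more can be done
None
```

I handed the job in at about 17 s on the clock: the second plug tripped the bucket, both plugs were dumped into the catch tray, and the bucket was pushed back upright on its rest; no verdict came back.

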